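# Reload the tilting toothbrush holder

### The job

Tip the empty toothbrush cup all the way down until it lies flat in line with the drip tray, slide the two bamboo toothbrushes handle-first fully home into its two slots, one in each, and then tip the cup fully back up so that both brushes stand upright in it. Leave the scalp massager, the roll-on bottle and the compact mirror where they are.

Things in the scene. Friction and masses are not known exactly. Their poses are not given: they have to be found in the camera images.
- stand: Fixed white ceramic drip tray with chrome stand. Origin on the work surface under the cup's hinge; +x is the way the brushes slide into the cup. The tray spans x -340 to -104 mm, 82 mm wide, with two open-ended grooves along x centred at y +17 and -17 mm: floor 12 mm above the work surface, ribs 4 mm higher, clear width 20 mm. The hinge runs along y, 22.5 mm above the origin.
- cup (a joint): Hinge of the white cup: 0 = lying flat, mouth to the tray; 1.571 = upright, mouth up. Stiff: it stays where left; needs 0.2 to 0.35 N m. Cup: box 110 long, 66 wide, 32 mm thick. Lying: stand x -100 to +10 mm, 6.5 to 38.5 mm high. Upright: x -16 to +16 mm, 12.5 to 122.5 mm high. Push its back near the mouth over and down to lay it, push the paddle over and down to raise it.
- slot_a (a point): Centre of the inner floor of one of the cup's two slots (stand y +15.5 mm, 4 mm past the hinge). Slots: 27 mm wide, 24 mm thick, 104 mm deep, walls 4 mm; lying, a slot's lower side is 10.5 mm high. Axes turn with the cup: +x from mouth into floor (stand's +x lying, down when upright), y along the hinge, z through the thickness (up when lying).
- slot_b (a point): The same for the other slot (stand y -15.5 mm).
- paddle (a point): Point on the pushing face (facing the mouth side) of the flat chrome paddle fixed like an L to the cup's closed end, 90 mm from the hinge, 15 mm short of its free edge. Paddle 50 mm wide, 8 mm thick. Cup lying: it stands straight up, stand x +2 to +10 mm, top 127 mm high. Cup upright: it lies level, x up to 105 mm, top face 20.5 mm high.
- rim_back (a point): Middle of the mouth's edge on the cup's back, the outer face that is on top while the cup lies and faces the paddle side (stand's +x) when upright; 100 mm from the hinge along the cup, 16 mm off its mid-plane.
- brush_a: Bamboo toothbrush with blue bristles, 185 mm long, handle 13 wide, 9 mm thick, 25 g, lying bristles-up in a groove, handle end towards the cup. Origin mid-length on the underside; +x along the brush to its head, z out of the bristle side. Bristle block 28 long, 11 mm wide, from 8.5 to 20.5 mm above the underside, ending 0.5 mm short of the head's end.
- brush_a_foot (a point): Middle of the handle end of the blue toothbrush, 4.5 mm above its underside.
- brush_b: Bamboo toothbrush with orange bristles, otherwise the same as the blue one, in the other groove (which is which varies).
- brush_b_foot (a point): Middle of the handle end of the orange toothbrush, 4.5 mm above its underside.
- massager: Bystander: teal hard silicone scalp massager, round, 80 mm across, 64 mm high with a knob grip. Origin under its centre.
- roll_on: Bystander: amber roll-on bottle with chrome cap, 38 mm across, 105 mm high, standing. Origin under its centre.
- compact: Bystander: round copper compact mirror, 76 mm across, 10 mm high, lid half open (up to 90 mm high). Origin under its centre.
Mind the look-alikes: they are no part of the job. Leave any black look-alike of the brush_a alone. Leave any red look-alike of the brush_b alone.

How it is judged:
By the outcome, as a careful person would: the job done as asked, in the order asked, and still so for the second after the job is handed in, with the robot touching nothing.
It also fails if it takes over 58 s, if anything falls off the work surface, if the arm or the gripper's body presses on something with over 40 N, if the wrist force passes 120 N, or if a joint passes its speed limit or range.

### The arm

A 6-joint arm with a two-finger parallel gripper is mounted at the origin on the work surface. World frame = base frame: x ahead of the robot, y to its left, z up, the work surface at z = 0. Lengths are in m, angles in rad, forces in N, time in s.
With the tool pointing down it reaches from about 0.375 to 0.975 m from the base axis. Payload 3.8 kg.
Tool frame: the origin (TCP) lies at the very end of the fingers, on their centre line; the grasp point (between the pads) lies 19 mm behind it; z points along the fingers, y is the line along which they close (so a half turn about z gives the same grasp; the last joint's range is limited). The gripper opens to 85 mm and grips with 20 to 120 N. Pads are 22 mm wide; open, the fingers measure 114 mm over their backs; the gripper's body (76 mm by 85 mm) begins 54 mm behind the grasp point. The pads swing forward as they close: fully open they stand 13 mm farther back than shut.
Start: joints at [1.181, 0.264, 1.604, -0, 1.274, -0.037], TCP at [0.233, 0.633, 0.231] pointing down, gripper open.
Joint ranges: [-2.63, 2.63], [-0.94, 2.18], [0.31, 2.57], [-1.31, 4.45], [0, 2.66], [-2.55, 2.55]. Speed limits (rad/s): [2.57, 2.57, 3.14, 3.14, 3.14, 3.14].

### API

Orientations are given as a rotation vector (axis times angle).
In Python, from workcell import bot, vision gives the robot as it stands. The module is installed in compiled form; this text tells all that it offers.
- The arm moves only by the tool play_rows, never from a script. Its argument "moves" is a list that holds one entry, the list of rows, each a list of 7 numbers: the turn, a rotation vector about the tool's x, y, z as a fraction of full scale, then the shift along the tool's x, y, z as a fraction of full scale, then the finger opening in mm, from 0 to 85.4. In form: [[[ax, ay, az, x, y, z, jaw], ...]]. A call has 1 to 5 rows; each row shifts and turns the commanded pose from where the row before left it, along the tool's axes as they then stand; what a row does not reach is not made up. Full scale, the value 1, is 0.1 m for a shift and 0.5 rad for a turn. A row lasts 1/12 s, in which the tool goes at most 41.7 mm and 7.16 degrees, less where a joint would pass 70% of its speed; a pose out of reach is approached as far as the arm can. A call with a number of a shift or a turn outside -1 to 1 is refused whole. A call with a gripper value outside its range is refused whole. The fingers move at their own pace and stop on an object; "newtons" is the grip in N (left out, the last holds). Time passes only in rows, so rows that do not move let the fingers close. It gives the time, the measured TCP pose, the force, the opening and the grip force at its end, in the units of the state.
- bot.read_state(): the state, without advancing time (a new reading comes with each control period).
- vision.read_camera(name): name is "scene" or "top" or "wrist"; returns a dict with "image" (420x560x3 uint8, red, green, blue), "depth" (420x560 float32, m along the optical axis (not along the pixel's ray), 0 where there is no reading), "K" (3x3 intrinsics, pixels), "R" (3x3) and "t" (3): a world point X has camera coordinates R X + t. Camera axes: x right, y down, z forward; pixel columns grow to the right and rows downward; lengths in m; the calibration is good to about 2 mm. A picture is of the moment at which its call begins.
- bot.finish_job(): hands the job in; it is judged then, once.
The state is a dict: "time": time; "q": joint angles; "joint_vel": joint speeds; "joint_torque": joint torques, N m; "tool_pos": TCP position; "tcp_rot": TCP orientation; "wrist_force": force on the tool from outside, world axes, zero at the start; "torque": the same for the moment, N m; "width": opening from 0.0 (shut) to 1.0 (fully open); "grip_force": force on a finger pad.
Only numpy, scipy, OpenCV 4.12 (cv2) and the standard library are available. Lean on these libraries where they do the work, as an engineer would, in place of code of your own. Each camera call takes 0.05 s, during which the arm holds its last target. There are 200 camera calls.

## Working session

There is one attempt and no reset: what is moved stays moved. The work goes in short steps, Python scripts to look and compute and a tool call to move; the robot and the scene stay as the last step left them, time stands still between calls to the robot, and variables do not carry over. Pictures are saved under pics/ and viewed, at most 10 in all, crops included, and the job is handed in when it is done.

Besides the shell and the picture viewer there is one more tool, called after ">>>" as name([rows], argument=value, ...), one row to a line, values as JSON. play_rows: Moves the arm, as the interface text tells. Its arguments: {"type":"object","properties":{"moves":{"type":"array","items":{"type":"array","items":{"type":"array","items":{"type":"number"}}}},"newtons":{"type":"number"}},"required":["moves"]}

```bash
mkdir -p pics; python3 - <<'E'
from workcell import bot, vision
import cv2, numpy as np, pickle
s=bot.read_state(); print(s)
for n in("scene","top"):
    c=vision.read_camera(n); pickle.dump(c,open(n+".pkl","wb"))
    cv2.imwrite(f"pics/{n}0.png",c["image"][:,:,::-1]); print(n,c["K"].tolist(),c["R"].round(3).tolist(),c["t"])
E
```

```text
{'time': 0.0, 'q': array([ 1.18111090e+00,  2.64742755e-01,  1.60538726e+00,  8.49434768e-06,
        1.27372311e+00, -3.68638673e-02]), 'joint_vel': array([-0.00098217, -0.00039047,  0.00064419,  0.00015213, -0.00034924,
        0.00010251]), 'joint_torque': array([ 9.44313615e-04, -5.15118706e+01, -3.67313719e+01,  1.34816801e-04,
        1.27241638e-02, -7.62197004e-06]), 'tool_pos': array([0.23293699, 0.63273972, 0.22996189]), 'tcp_rot': array([-0.55125887, -3.0923535 ,  0.00346707]), 'wrist_force': array([ 0.79149864,  0.06174617, -0.51855618]), 'torque': array([-0.01538741, -0.04002523, -0.01570892]), 'grip_force': 0.0, 'width': 1.0006172753136358}
scene [[480.6348785709658, 0.0, 283.54873759747164], [0.0, 480.6348785709658, 213.4993720410112], [0.0, 0.0, 1.0]] [[0.584, 0.812, -0.005], [0.509, -0.37, -0.777], [-0.633, 0.451, -0.629]] [-0.36674926 -0.16888903  1.44437205]
top [[495.13778636190864, 0.0, 286.11694825781433], [0.0, 495.13778636190864, 204.65945271748632], [0.0, 0.0, 1.0]] [[0.022, -0.999, 0.041], [-0.992, -0.027, -0.121], [0.122, -0.038, -0.992]] [0.0422485  0.52552787 1.08561177]
```

View pics/scene0.png

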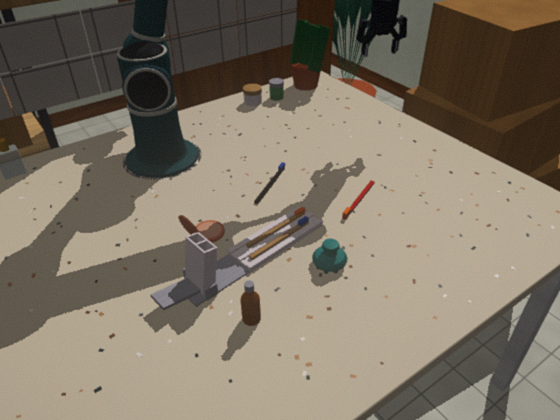

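View pics/top0.png

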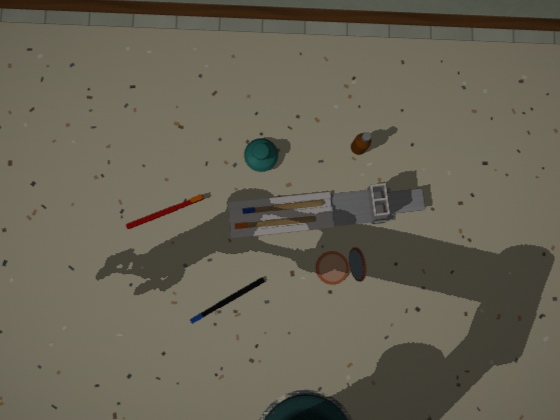

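The top view shows the tray at (230-330, 195-238), the upright cup at (380, 200), and the paddle to its right at (415, 200). Stand +x is therefore image right, about world -y.

Brush candidates:
- Blue bristles, bamboo handle in the tray, head (250, 211), and blue bristles, black handle on the table (228, 300).
- Orange bristles, bamboo handle in the tray, head (240, 226), and orange bristles, red handle on the table (165, 212).

The two in the tray grooves have bamboo handles, so they fit the description. I'll confirm them in a crop.

```bash
cat > h.py <<'E'
import numpy as np, cv2, pickle
def cloud(c):
    v,u=np.mgrid[0:420,0:560]; d=c["depth"]; K=c["K"]
    P=np.stack([(u-K[0,2])/K[0,0]*d,(v-K[1,2])/K[1,1]*d,d],-1)
    return (P-c["t"])@c["R"]
def ray(c,u,v,z):
    r=c["R"].T@np.linalg.solve(c["K"],[u,v,1.]); o=-c["R"].T@c["t"]
    return o+r*(z-o[2])/r[2]
E
python3 - <<'E'
from h import *
c=pickle.load(open("top.pkl","rb")); P=cloud(c); I=c["image"]
cv2.imwrite("pics/crop.png",cv2.resize(I[170:260,210:450,::-1],None,fx=3.3,fy=3.3,interpolation=cv2.INTER_CUBIC))
z=P[...,2]; print("table z",np.median(z[60:120,100:500]), z[60:120,100:500].std())
box=np.zeros(z.shape,bool); box[170:260,215:440]=1; box[240:,310:]=0
for lo,hi,n in((.008,.04,"tray+paddle"),(.115,.135,"rim")):
    m=box&(z>lo)&(z<hi); p=P[m][:,:2].astype(np.float32)
    mm=cv2.connectedComponentsWithStats(m.astype(np.uint8))
    for k in range(1,mm[0]):
        if mm[2][k,4]>60:
            q=P[mm[1]==k]; r=cv2.minAreaRect(q[:,:2].astype(np.float32)); print(n,mm[2][k],r,cv2.boxPoints(r).round(4).tolist(),np.percentile(q[:,2],[5,50,95]).round(4))
E
```

```text
table z -0.0007671260901919745 0.07119593979527666
tray+paddle [387 188  39  26 766] ((0.5417848229408264, -0.21838203072547913), (0.050582658499479294, 0.07912658154964447), 7.631119728088379) [[0.5115000009536743, -0.18250000476837158], [0.5220000147819519, -0.26100000739097595], [0.5720999836921692, -0.2542000114917755], [0.5616000294685364, -0.17579999566078186]] [0.0237 0.0308 0.0372]
tray+paddle [374 190   9   9  67] ((0.5546552538871765, -0.1553410291671753), (0.015946058556437492, 0.01893656887114048), 8.09521198272705) [[0.5454000234603882, -0.14710000157356262], [0.5480999946594238, -0.16580000519752502], [0.5638999938964844, -0.16359999775886536], [0.5612000226974487, -0.14480000734329224]] [0.0147 0.0194 0.0347]
tray+paddle [ 228  192  107   46 3656] ((0.5039646625518799, 0.06577335298061371), (0.08256394416093826, 0.23605020344257355), 7.556722164154053) [[0.44749999046325684, 0.17730000615119934], [0.47859999537467957, -0.056699998676776886], [0.5604000091552734, -0.04580000042915344], [0.5293999910354614, 0.1881999969482422]] [0.0099 0.0154 0.0232]
tray+paddle [375 204  10  10  78] ((0.5222530961036682, -0.15962150692939758), (0.019439885392785072, 0.019881153479218483), 8.535910606384277) [[0.5112000107765198, -0.15119999647140503], [0.5141000151634216, -0.17090000212192535], [0.53329998254776, -0.1679999977350235], [0.5303999781608582, -0.14830000698566437]] [0.0149 0.0189 0.0336]
rim [371 183  19  33 198] ((0.5308433175086975, -0.13769446313381195), (0.06617669761180878, 0.03219364956021309), 7.532784938812256) [[0.4959000051021576, -0.12610000371932983], [0.5001999735832214, -0.15800000727176666], [0.5658000111579895, -0.1492999941110611], [0.5615000128746033, -0.11739999800920486]] [0.1163 0.1203 0.1249]
```

View pics/crop.png

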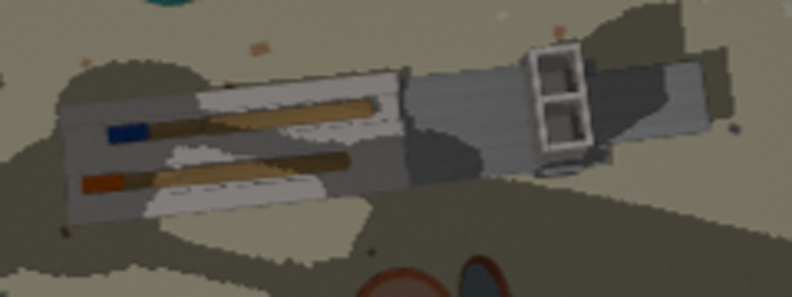

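The crop confirms it: both tray brushes have bamboo handles, blue head near (127, 133) and orange head near (103, 184). The handles point right, toward the cup. The black- and red-handled ones lie outside the tray.

Tray 236 x 82.5 mm and rim 66 x 32 mm match the given sizes. The cup starts about 0.17 rad short of upright.

```bash
cat >> h.py <<'E'
from scipy.spatial.transform import Rotation as Ro
D=np.array([.1317,-.9913,0]); D/=np.linalg.norm(D); Y=np.array([-D[1],D[0],0]); O=np.array([.50396,.06577,0])+.222*D
B=np.stack([D,Y,[0,0,1]])          # world->stand rows
RT=np.stack([-D,Y,[0,0,-1]],1)     # wanted tool axes in world
def stand(p): return B@(np.asarray(p)-O)
def go(s,tgt,n,nr=0):
    """rows towards stand-frame target (m), turning to RT in the first nr rows"""
    R=Ro.from_rotvec(s["tcp_rot"]); e=(R.inv()*Ro.from_matrix(RT)).as_rotvec()
    d=(O+B.T@np.asarray(tgt)-s["tool_pos"])/n
    for k in range(n):
        t=e/nr/.5 if k<nr else np.zeros(3)
        print(np.r_[t,R.inv().apply(d)/.1].round(3).tolist())
        R=R*Ro.from_rotvec(t*.5)
def show(s): print("t",round(s["time"],2),"stand mm",(stand(s["tool_pos"])*1e3).round(1),"rot err",(Ro.from_rotvec(s["tcp_rot"]).inv()*Ro.from_matrix(RT)).as_rotvec().round(3),"F",(B@s["wrist_force"]).round(1),"w",round(s["width"],3))
E
python3 - <<'E'
from h import *; from workcell import bot
s=bot.read_state(); show(s); go(s,[.05,0,.2],22,9)
c=pickle.load(open("top.pkl","rb")); I=cv2.cvtColor(c["image"],cv2.COLOR_RGB2HSV); P=cloud(c)
for n,lo,hi in(("blue",(105,120,30),(130,255,255)),("orange",(5,190,60),(14,255,255))):
    m=cv2.inRange(I,lo,hi); m[:190]=0;m[240:]=0;m[:,:225]=0;m[:,275:]=0
    v,u=np.nonzero(m); q=np.array([stand(ray(c,a,b,.0325)) for a,b in zip(u,v)])*1e3
    print(n,len(u),q.min(0).round(1),q.max(0).round(1),np.median(q,0).round(1))
E
```

```text
t 0.1 stand mm [-819.8 -194.   230.1] rot err [-2.000e-03  1.000e-03  1.086e+00] F [-0.3  0.7 -0.2] w 0.998
[-0.0, 0.0, 0.241, -0.262, -0.309, 0.014]
[-0.0, 0.0, 0.241, -0.298, -0.275, 0.014]
[-0.0, 0.0, 0.241, -0.328, -0.237, 0.014]
[-0.0, 0.0, 0.241, -0.355, -0.196, 0.014]
[-0.0, 0.0, 0.241, -0.376, -0.152, 0.014]
[-0.0, 0.0, 0.241, -0.391, -0.105, 0.014]
[-0.0, 0.0, 0.241, -0.401, -0.058, 0.014]
[-0.0, 0.0, 0.241, -0.405, -0.009, 0.014]
[-0.0, 0.0, 0.241, -0.403, 0.04, 0.014]
[0.0, 0.0, 0.0, -0.395, 0.088, 0.014]
[0.0, 0.0, 0.0, -0.395, 0.088, 0.014]
[0.0, 0.0, 0.0, -0.395, 0.088, 0.014]
[0.0, 0.0, 0.0, -0.395, 0.088, 0.014]
[0.0, 0.0, 0.0, -0.395, 0.088, 0.014]
[0.0, 0.0, 0.0, -0.395, 0.088, 0.014]
[0.0, 0.0, 0.0, -0.395, 0.088, 0.014]
[0.0, 0.0, 0.0, -0.395, 0.088, 0.014]
[0.0, 0.0, 0.0, -0.395, 0.088, 0.014]
[0.0, 0.0, 0.0, -0.395, 0.088, 0.014]
[0.0, 0.0, 0.0, -0.395, 0.088, 0.014]
[0.0, 0.0, 0.0, -0.395, 0.088, 0.014]
[0.0, 0.0, 0.0, -0.395, 0.088, 0.014]
blue 54 [-306.8   10.4   32.5] [-281.6   20.8   32.5] [-294.8   15.5   32.5]
orange 56 [-327.8  -21.9   32.5] [-300.8  -11.8   32.5] [-313.8  -17.    32.5]
```

>>> play_rows([
  [[0,0,0.241,-0.262,-0.309,0.014,0],[0,0,0.241,-0.298,-0.275,0.014,0],[0,0,0.241,-0.328,-0.237,0.014,0],[0,0,0.241,-0.355,-0.196,0.014,0],[0,0,0.241,-0.376,-0.152,0.014,0]],
])

```text
time: 0.52
tool_pos: [0.3029, 0.4412, 0.2235]
tcp_rot: [1.451, 2.786, -0.002]
wrist_force: [0.5, -0.3, 1.0]
width: 0.302
grip_force: 0.0
```

>>> play_rows([
  [[0,0,0.241,-0.391,-0.105,0.014,0],[0,0,0.241,-0.401,-0.058,0.014,0],[0,0,0.241,-0.405,-0.009,0.014,0],[0,0,0.241,-0.403,0.04,0.014,0],[0,0,0,-0.395,0.088,0.014,0]],
])

```text
time: 0.93
tool_pos: [0.3727, 0.2512, 0.2169]
tcp_rot: [2.074, 2.36, -0.0]
wrist_force: [1.7, 0.2, 1.3]
width: 0.001
grip_force: 0.0
```

>>> play_rows([
  [[0,0,0,-0.395,0.088,0.014,0],[0,0,0,-0.395,0.088,0.014,0],[0,0,0,-0.395,0.088,0.014,0],[0,0,0,-0.395,0.088,0.014,0],[0,0,0,-0.395,0.088,0.014,0]],
])

```text
time: 1.35
tool_pos: [0.4427, 0.0613, 0.2101]
tcp_rot: [-2.068, -2.365, -0.0]
wrist_force: [-0.5, 1.1, 0.1]
width: -0.0
grip_force: 0.0
```

```bash
python3 - <<'E'
from h import *; from workcell import bot
s=bot.read_state(); show(s); go(s,[.05,0,.2],7,1)
E
```

```text
t 1.35 stand mm [-225.6  -61.3  210.1] rot err [ 0.    -0.     0.001] F [-1.2 -0.3  0.1] w -0.0
[0.0, -0.0, 0.003, -0.394, 0.087, 0.014]
[0.0, 0.0, 0.0, -0.394, 0.088, 0.014]
[0.0, 0.0, 0.0, -0.394, 0.088, 0.014]
[0.0, 0.0, 0.0, -0.394, 0.088, 0.014]
[0.0, 0.0, 0.0, -0.394, 0.088, 0.014]
[0.0, 0.0, 0.0, -0.394, 0.088, 0.014]
[0.0, 0.0, 0.0, -0.394, 0.088, 0.014]
```

>>> play_rows([
  [[0,0,0,-0.394,0.088,0.014,0],[0,0,0,-0.394,0.088,0.014,0],[0,0,0,-0.394,0.088,0.014,0],[0,0,0,-0.394,0.088,0.014,0],[0,0,0,-0.394,0.088,0.014,0]],
])

```text
time: 1.77
tool_pos: [0.5125, -0.1282, 0.2029]
tcp_rot: [-2.069, -2.364, 0.0]
wrist_force: [1.6, 0.8, 0.3]
width: -0.002
grip_force: 0.0
```

>>> play_rows([
  [[0,0,0,-0.394,0.088,0.014,0],[0,0,0,-0.394,0.088,0.014,0],[0,0,0,0,0,0.3,0],[0,0,0,0,0,0.3,0],[0,0,0,0,0,0.3,0]],
])

```text
time: 2.18
tool_pos: [0.5408, -0.2032, 0.1095]
tcp_rot: [2.07, 2.362, 0.001]
wrist_force: [0.1, 0.5, -0.8]
width: 0.0
grip_force: 0.0
```

```bash
python3 - <<'E'
from h import *; from workcell import bot
s=bot.read_state(); show(s)
E
```

```text
t 2.18 stand mm [ 49.5   1.1 109.5] rot err [ 0.001  0.    -0.001] F [-0.5  0.2 -0.8] w 0.0
```

>>> play_rows([
  [[0,0,0,0.19,-0.01,0,0],[0,0,0,0.19,0,0,0],[0,0,0,0.086,0,0.008,0],[0,0,0,0.086,0,0.008,0],[0,0,0,0.083,0,0.024,0]],
])

```text
time: 2.6
tool_pos: [0.5315, -0.1392, 0.1071]
tcp_rot: [2.067, 2.364, -0.001]
wrist_force: [-1.4, -3.0, -0.6]
width: -0.001
grip_force: 1.3
```

>>> play_rows([
  [[0,0,0,0.083,0,0.024,0],[0,0,0,0.076,0,0.04,0],[0,0,0,0.076,0,0.04,0],[0,0,0,0.067,0,0.055,0],[0,0,0,0.067,0,0.055,0]],
])

```text
time: 3.02
tool_pos: [0.5269, -0.1017, 0.0852]
tcp_rot: [2.068, 2.364, 0.002]
wrist_force: [0.4, -1.3, 2.1]
width: 0.002
grip_force: 1.2
```

>>> play_rows([
  [[0,0,0,0.055,0,0.067,0],[0,0,0,0.055,0,0.067,0],[0,0,0,0.04,0,0.076,0],[0,0,0,0.04,0,0.076,0],[0,0,0,0.025,0,0.08,0]],
])

```text
time: 3.43
tool_pos: [0.5233, -0.0805, 0.0476]
tcp_rot: [-2.068, -2.365, -0.0]
wrist_force: [0.6, 1.1, 1.9]
width: 0.001
grip_force: 1.1
```

>>> play_rows([
  [[0,0,0,0.025,0,0.08,0],[0,0,0,0,0,0.02,0]],
])

```text
time: 3.6
tool_pos: [0.5229, -0.0782, 0.0383]
tcp_rot: [-2.067, -2.364, 0.0]
wrist_force: [-5.1, 2.6, 21.2]
width: 0.003
grip_force: 10.8
```

```bash
python3 - <<'E'
from h import *; from workcell import bot
s=bot.read_state(); show(s)
E
```

```text
t 3.6 stand mm [-76.8  -0.2  38.3] rot err [-0.001 -0.001  0.001] F [-3.2 -4.7 21.2] w 0.003
```

>>> play_rows([
  [[0,0,0,0,0,-0.2,0],[0,0,0,0,0,-0.4,20],[0,0,0,0.366,0,0,20],[0,0,0,0.366,0,0,20],[0,0,0,0.366,0,0,20]],
])

```text
time: 4.02
tool_pos: [0.508, 0.0304, 0.0983]
tcp_rot: [2.071, 2.362, -0.0]
wrist_force: [0.2, 0.5, 0.6]
width: 0.235
grip_force: 0.0
```

>>> play_rows([
  [[0,0,0,0.366,0,0,20],[0,0,0,0.366,0,0,20],[0,0,0,0.366,0,0,20],[0,0,0,0.366,0,0,20],[0,0,0,0.366,0,0,20]],
])

```text
time: 4.43
tool_pos: [0.4824, 0.2125, 0.0971]
tcp_rot: [-2.068, -2.364, 0.004]
wrist_force: [0.6, -0.4, 0.3]
width: 0.235
grip_force: 0.0
```

```bash
python3 - <<'E'
from h import *; from workcell import bot,vision
s=bot.read_state(); show(s); print(s["width"]*85.4)
c=vision.read_camera("top"); P=cloud(c); I=cv2.cvtColor(c["image"],cv2.COLOR_RGB2HSV)
S=(P.reshape(-1,3)-O)@B.T*1e3
m=(abs(S[:,1])<34)&(S[:,2]>25)&(S[:,2]<50)&(S[:,0]>-125)&(S[:,0]<0)
print("cup top",m.sum(),S[m].min(0).round(1),S[m].max(0).round(1),np.median(S[m],0).round(1))
for x in(-90,-50,-15): print(x,np.median(S[m&(abs(S[:,0]-x)<8),2]).round(1))
m=(abs(S[:,1])<30)&(S[:,2]>90)&(S[:,0]>-40)&(S[:,0]<40); print("paddle",m.sum(),S[m].min(0).round(1) if m.sum() else "",S[m].max(0).round(1) if m.sum() else "")
h=I
for n,lo,hi in(("blue",(105,120,30),(130,255,255)),("orange",(5,190,60),(14,255,255))):
    k=cv2.inRange(h,lo,hi); k[:190]=0;k[240:]=0;k[:,:225]=0;k[:,290:]=0
    v,u=np.nonzero(k)
    if len(u): q=np.array([stand(ray(c,a,b,.0325)) for a,b in zip(u,v)])*1e3; print(n,len(u),q.min(0).round(1),q.max(0).round(1))
w=vision.read_camera("wrist"); cv2.imwrite("pics/w1.png",w["image"][:,:,::-1]); 
E
```

```text
t 4.43 stand mm [-370.3   -2.    97.1] rot err [-0.002  0.001  0.001] F [0.5 0.5 0.3] w 0.235
20.10413554274294
cup top 1307 [-100.8  -33.4   25.2] [-0.  32.9 44. ] [-50.6  -0.8  38. ]
-90 38.1
-50 37.8
-15 37.8
paddle 187 [  0.6 -24.9  90.5] [  9.3  24.5 131.1]
blue 53 [-306.8   10.4   32.5] [-281.6   20.6   32.5]
orange 38 [-318.3  -21.7   32.5] [-300.6  -11.3   32.5]
```

View pics/w1.png

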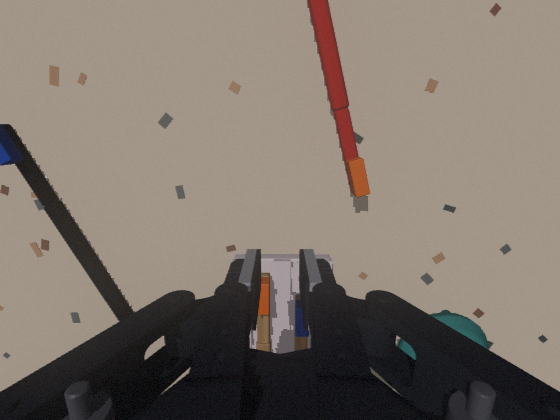

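The cup lies flat: its top is at 38 mm throughout and the paddle is vertical at x 1-9 mm. The wrist view shows the orange head at (264, 295) and the blue at (301, 315), one under each finger (tips at x≈252 and 311). I'll lower behind the heads and push both together.

>>> play_rows([
  [[0,0,0,0,0.015,0.26,20],[0,0,0,0,0,0.26,20],[0,0,0,0,0,0.26,20],[0,0,0,-0.1,0,0,20],[0,0,0,-0.1,0,0,20]],
])

```text
time: 4.95
tool_pos: [0.4856, 0.1899, 0.018]
tcp_rot: [-2.065, -2.363, 0.009]
wrist_force: [0.6, 0.1, 0.4]
width: 0.236
grip_force: 0.0
```

>>> play_rows([
  [[0,0,0,-0.1,0,0,20],[0,0,0,-0.1,0,0,20],[0,0,0,-0.1,0,0,20],[0,0,0,-0.1,0,0,20],[0,0,0,-0.1,0,0,20]],
])

```text
time: 5.37
tool_pos: [0.4959, 0.1412, 0.0217]
tcp_rot: [2.068, 2.363, 0.003]
wrist_force: [0.2, 0.1, 0.2]
width: 0.232
grip_force: 0.2
```

```bash
cat > look.py <<'E'
from h import *; from workcell import bot,vision
import sys
s=bot.read_state(); show(s)
c=vision.read_camera(sys.argv[1]); cv2.imwrite(f"pics/{sys.argv[2]}.png",c["image"][:,:,::-1])
x0,x1,y0,y1=map(int,sys.argv[3:7]); k=min(800/(x1-x0),600/(y1-y0))
cv2.imwrite(f"pics/{sys.argv[2]}c.png",cv2.resize(c["image"][y0:y1,x0:x1,::-1],None,fx=k,fy=k,interpolation=cv2.INTER_CUBIC))
E
python3 look.py scene s1 180 380 150 300
```

```text
t 5.37 stand mm [-297.8    2.    21.7] rot err [ 0.002 -0.     0.001] F [-0.1  0.2  0.2] w 0.232
```

View pics/s1c.png

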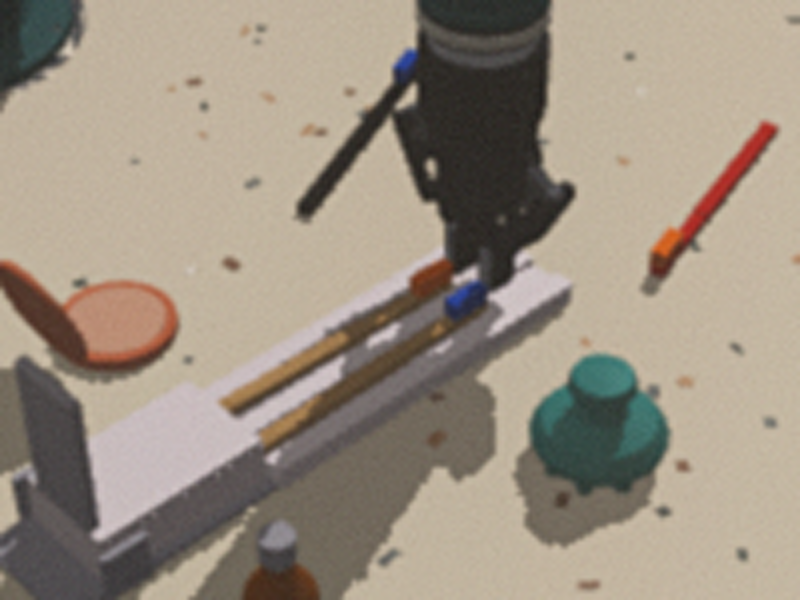

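Both heads, orange at (432, 278) and blue at (467, 300), sit just ahead of the fingertips. The handle ends at (230, 405) and (268, 440) are lined up with the cup's mouth, so I'll keep pushing.

>>> play_rows([
  [[0,0,0,-0.085,-0.015,0.01,20],[0,0,0,-0.085,0,0.01,20],[0,0,0,-0.085,0,0,20],[0,0,0,-0.085,0,0,20],[0,0,0,-0.085,0,0,20]],
])

```text
time: 5.83
tool_pos: [0.499, 0.0992, 0.0183]
tcp_rot: [-2.068, -2.365, 0.0]
wrist_force: [-1.0, 0.8, -0.9]
width: 0.237
grip_force: 0.1
```

>>> play_rows([
  [[0,0,0,-0.085,0,0,20],[0,0,0,-0.085,0,0,20],[0,0,0,-0.085,0,0,20],[0,0,0,-0.085,0,0,20],[0,0,0,-0.085,0,0,20]],
])

```text
time: 6.25
tool_pos: [0.5048, 0.057, 0.0185]
tcp_rot: [-2.068, -2.365, 0.0]
wrist_force: [-0.7, 0.3, -0.2]
width: 0.231
grip_force: 0.2
```

```bash
python3 look.py scene s2 180 380 150 300
```

```text
t 6.25 stand mm [-213.2   -0.4   18.5] rot err [-0.    -0.     0.001] F [-0.4 -0.6 -0.2] w 0.231
```

>>> play_rows([
  [[0,0,0,-0.06,0,0,20],[0,0,0,-0.06,0,0,20],[0,0,0,-0.05,0,0,20],[0,0,0,-0.02,0,0,20],[0,0,0,-0.02,0,0,20]],
])

```text
time: 6.72
tool_pos: [0.5075, 0.0368, 0.0185]
tcp_rot: [-2.069, -2.364, -0.0]
wrist_force: [0.3, 0.6, -0.0]
width: 0.233
grip_force: 0.2
```

```bash
python3 look.py scene s3 180 380 150 300
```

```text
t 6.72 stand mm [-192.8   -0.3   18.5] rot err [ 0.    -0.     0.001] F [-0.5  0.4 -0. ] w 0.233
```

View pics/s3c.png

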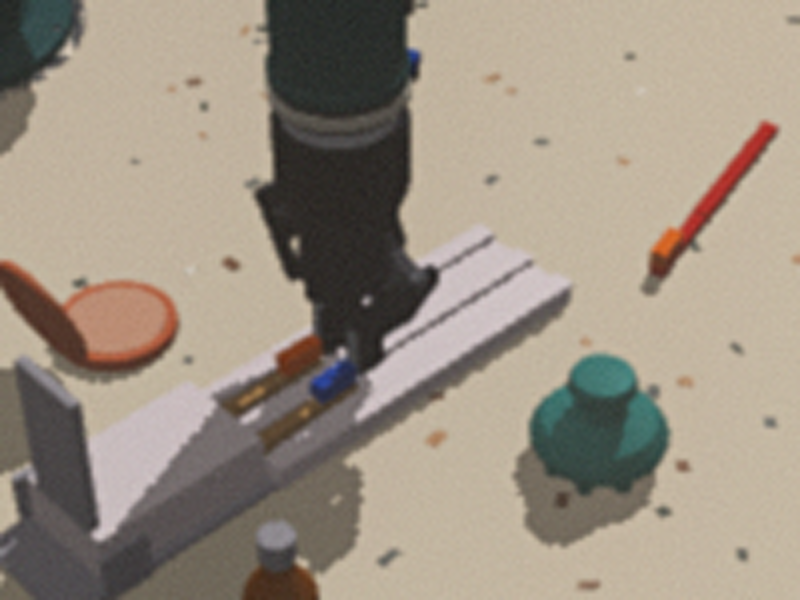

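Both brushes are inside the slots, with only heads and necks showing (orange (300, 355), blue (333, 380)). No end stop felt yet, so I'll nudge on until the force rises.

>>> play_rows([
  [[0,0,0,-0.02,0,0,20],[0,0,0,-0.02,0,0,20]],
])

```text
time: 6.93
tool_pos: [0.5075, 0.0362, 0.0185]
tcp_rot: [-2.069, -2.358, -0.006]
wrist_force: [-1.7, 21.0, 1.8]
width: 0.236
grip_force: 10.4
```

>>> play_rows([
  [[0,0,0,-0.015,0,0,20],[0,0,0,-0.015,0,0,20]],
])

```text
time: 7.1
tool_pos: [0.5074, 0.036, 0.0186]
tcp_rot: [-2.068, -2.354, -0.01]
wrist_force: [-3.0, 30.2, 2.8]
width: 0.232
grip_force: 15.5
```

>>> play_rows([
  [[0,0,0,0.15,0,0,20],[0,0,0,0.2,0,-0.2,20],[0,0,0,0.4,0,-0.35,0],[0,0,0,0.4,0,-0.35,0],[0,0,0,0,0,0,0]],
])

```text
time: 7.52
tool_pos: [0.4991, 0.132, 0.0992]
tcp_rot: [2.061, 2.364, 0.015]
wrist_force: [1.2, 0.0, 0.5]
width: -0.0
grip_force: 0.0
```

```bash
python3 look.py top t4 220 430 165 260; python3 - <<'E'
from h import *; from workcell import bot,vision
c=vision.read_camera("top"); I=cv2.cvtColor(c["image"],cv2.COLOR_RGB2HSV)
for n,lo,hi in(("blue",(105,120,30),(130,255,255)),("orange",(5,190,60),(14,255,255))):
    k=cv2.inRange(I,lo,hi); k[:185]=0;k[240:]=0;k[:,:225]=0;k[:,340:]=0
    v,u=np.nonzero(k)
    if len(u): q=np.array([stand(ray(c,a,b,.0325)) for a,b in zip(u,v)])*1e3; print(n,len(u),q.min(0).round(1),q.max(0).round(1))
go(bot.read_state(),[-.035,0,.108],8)
E
```

```text
t 7.52 stand mm [-288.3    3.9   99.2] rot err [ 0.01  -0.003  0.005] F [0.1 1.2 0.5] w -0.0
blue 57 [-180.5    8.6   32.5] [-154.4   19.7   32.5]
orange 58 [-181.6  -21.9   32.5] [-153.6  -11.4   32.5]
[0.0, 0.0, 0.0, -0.312, -0.002, -0.016]
[0.0, 0.0, 0.0, -0.312, -0.002, -0.016]
[0.0, 0.0, 0.0, -0.312, -0.002, -0.016]
[0.0, 0.0, 0.0, -0.312, -0.002, -0.016]
[0.0, 0.0, 0.0, -0.312, -0.002, -0.016]
[0.0, 0.0, 0.0, -0.312, -0.002, -0.016]
[0.0, 0.0, 0.0, -0.312, -0.002, -0.016]
[0.0, 0.0, 0.0, -0.312, -0.002, -0.016]
```

View pics/t4c.png

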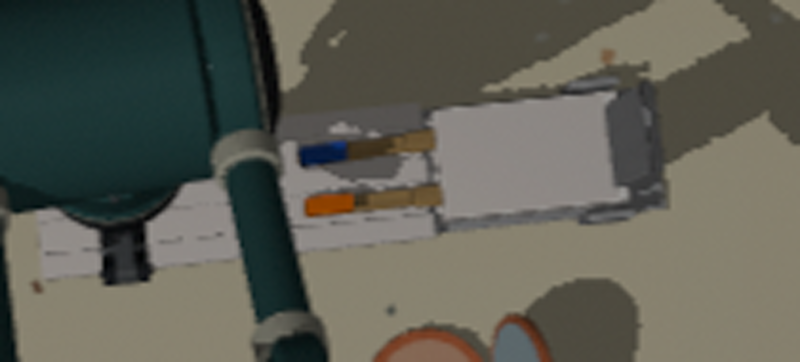

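The bristle ends sit at x -180.5 and -181.6 mm, against -181.5 expected, so both brushes are fully home. In the picture the blue head is at (323, 153) and the orange at (330, 204). Next I'll raise the cup by the paddle.

>>> play_rows([
  [[0.02,-0.006,0.01,-0.312,-0.035,-0.016,0],[0,0,0,-0.312,0,-0.016,0],[0,0,0,-0.312,0,-0.016,0],[0,0,0,-0.312,0,-0.016,0],[0,0,0,-0.312,0,-0.016,0]],
])

```text
time: 8.03
tool_pos: [0.5104, -0.0305, 0.0999]
tcp_rot: [-2.07, -2.354, 0.019]
wrist_force: [0.3, 0.3, -0.7]
width: 0.002
grip_force: 0.0
```

>>> play_rows([
  [[0,0,0,-0.312,0,-0.016,0],[0,0,0,-0.312,0,-0.016,0],[0,0,0,-0.312,0,-0.016,0],[0,0,0,0,0,0,0]],
])

```text
time: 8.37
tool_pos: [0.5237, -0.1268, 0.1057]
tcp_rot: [-2.077, -2.352, 0.019]
wrist_force: [1.1, 0.4, 0.6]
width: 0.001
grip_force: 0.0
```

```bash
python3 - <<'E'
from h import *; from workcell import bot
s=bot.read_state(); show(s)
E
```

```text
t 8.37 stand mm [-28.5  -5.8 105.7] rot err [-0.011  0.005 -0.008] F [-0.2  1.1  0.6] w 0.001
```

>>> play_rows([
  [[-0.022,0.01,-0.016,0,0.055,-0.07,0],[0,0,0,-0.1,0,0,0],[0,0,0,-0.1,0,0,0],[0,0,0,-0.09,0,0.011,0],[0,0,0,-0.09,0,0.011,0]],
])

```text
time: 8.78
tool_pos: [0.5348, -0.1575, 0.1114]
tcp_rot: [-2.062, -2.367, -0.004]
wrist_force: [-1.6, 3.8, 1.5]
width: -0.001
grip_force: 1.9
```

```bash
python3 - <<'E'
from h import *; from workcell import bot
s=bot.read_state(); show(s)
E
```

```text
t 8.78 stand mm [  3.4   1.1 111.4] rot err [ 0.001 -0.003  0.005] F [-4.  -1.1  1.5] w -0.001
```

>>> play_rows([
  [[0,0,0,-0.085,0,0.029,0],[0,0,0,-0.085,0,0.029,0],[0,0,0,-0.079,0,0.045,0],[0,0,0,-0.079,0,0.045,0],[0,0,0,-0.068,0,0.06,0]],
])

```text
time: 9.2
tool_pos: [0.5409, -0.1983, 0.0906]
tcp_rot: [2.064, 2.368, 0.003]
wrist_force: [-0.6, 1.9, 3.9]
width: -0.002
grip_force: 1.7
```

>>> play_rows([
  [[0,0,0,-0.068,0,0.06,0],[0,0,0,-0.067,0,0.064,0],[0,0,0,-0.067,0,0.064,0],[0,0,0,-0.049,0,0.08,0],[0,0,0,-0.049,0,0.08,0]],
])

```text
time: 9.62
tool_pos: [0.544, -0.2268, 0.0544]
tcp_rot: [-2.063, -2.366, -0.003]
wrist_force: [-0.2, 2.8, 0.9]
width: 0.001
grip_force: 1.4
```

```bash
python3 - <<'E'
from h import *; from workcell import bot
s=bot.read_state(); show(s)
E
```

```text
t 9.62 stand mm [73.3  1.1 54.4] rot err [ 0.    -0.003  0.004] F [-2.8  0.2  0.9] w 0.001
```

>>> play_rows([
  [[0,0,0,-0.03,0,0.06,0],[0,0,0,-0.03,0,0.06,0],[0,0,0,-0.03,0,0.06,0],[0,0,0,-0.01,0,0.041,0],[0,0,0,-0.01,0,0.041,0]],
])

```text
time: 10.03
tool_pos: [0.5457, -0.2378, 0.029]
tcp_rot: [-2.064, -2.367, -0.003]
wrist_force: [-0.9, 1.4, 2.0]
width: -0.002
grip_force: 1.0
```

>>> play_rows([
  [[0,0,0,0,0,0.041,0],[0,0,0,0,0,0.041,0],[0,0,0,0,0,0.02,0],[0,0,0,0,0,0.015,0]],
])

```text
time: 10.37
tool_pos: [0.5461, -0.2381, 0.0202]
tcp_rot: [-2.064, -2.368, -0.002]
wrist_force: [-9.8, 4.1, 27.6]
width: 0.002
grip_force: 13.7
```

```bash
python3 - <<'E'
from h import *; from workcell import bot
s=bot.read_state(); show(s)
E
```

```text
t 10.37 stand mm [84.7  1.7 20.2] rot err [ 0.    -0.002  0.005] F [-5.3 -9.2 27.6] w 0.002
```

The paddle is on its stop: tip at 20.2 mm, 28 N. Retreating up and outward, then checking.

>>> play_rows([
  [[0,0,0,0,0,-0.15,0],[0,0,0,-0.2,0,-0.2,0],[0,0,0,-0.3,0,-0.25,0],[0,0,0,-0.3,0,-0.25,0],[0,0,0,0,0,0,0]],
])

```text
time: 10.78
tool_pos: [0.5617, -0.3244, 0.1098]
tcp_rot: [2.057, 2.355, 0.004]
wrist_force: [1.8, -1.1, 1.5]
width: -0.0
grip_force: 0.0
```

```bash
python3 look.py scene s5 130 350 110 340; python3 - <<'E'
from h import *; from workcell import bot,vision
c=vision.read_camera("top"); S=(cloud(c).reshape(-1,3)-O)@B.T*1e3
m=(abs(S[:,1])<24)&(S[:,0]>20)&(S[:,0]<100)&(S[:,2]>12)&(S[:,2]<50)
print("paddle",m.sum(),np.percentile(S[m],[5,50,95],0).round(1) if m.sum() else "")
c=vision.read_camera("scene"); S=(cloud(c).reshape(-1,3)-O)@B.T*1e3
m=(abs(S[:,1])<34)&(abs(S[:,0])<45)&(S[:,2]>60)&(S[:,2]<118)
print("cup",np.percentile(S[m],[3,50,97],0).round(1))
m=(abs(S[:,1])<34)&(abs(S[:,0])<45)&(S[:,2]>135)
print("brushes",np.percentile(S[m],[3,50,100],0).round(1))
E
```

```text
t 10.78 stand mm [172.4   5.8 109.8] rot err [0.011 0.009 0.003] F [1.3 1.7 1.5] w -0.0
paddle 370 [[ 47.1 -22.   16.6]
 [ 74.    1.3  20. ]
 [ 97.6  22.1  23.2]]
cup [[-16.2 -29.4  61.5]
 [ 12.1  20.3  92.2]
 [ 14.1  33.8 117.1]]
brushes [[  7.4 -18.5 136.6]
 [ 18.5  21.7 186.1]
 [ 32.3  30.7 204.7]]
```

View pics/s5c.png

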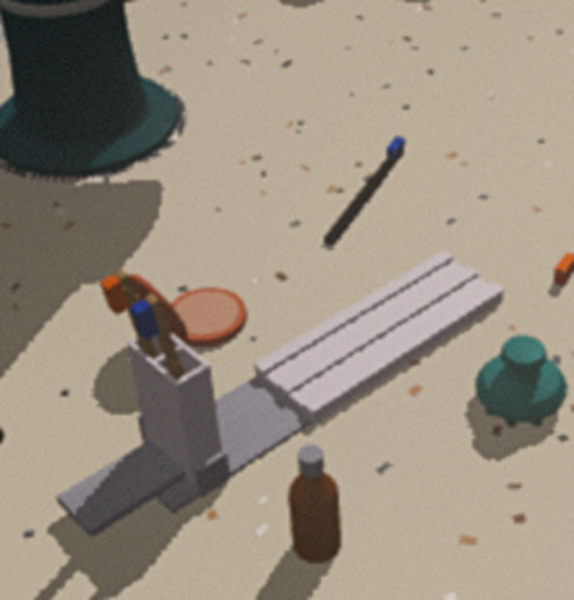

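The cup is upright, with the paddle level at 20 mm. Both brushes stand in it (orange head (112, 295), blue head (145, 318)) with tops at about 204 mm, so they reach the slot floors. The bystanders haven't moved and the arm is clear.

```bash
python3 -c "from workcell import bot; print(bot.finish_job())"
```

```text
the job is handed in; nothing more can be done
None
```

The job is done and handed in at about 11 s: I laid the cup flat, slid both bamboo brushes fully home (one per slot) and tipped the cup back up to its stop with both standing in it, touching no bystanders or look-alikes.

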